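# Lay the retaining bar across the shaker tray

## Robot

A 7-joint arm with a two-finger parallel gripper is mounted at the origin on a cart in front of the work surface, level with it; the furniture and walls round the work are solid. World frame = base frame: x ahead of the robot, y to its left, z up, the work surface at z = 0. Lengths are in m, angles in degrees, forces in N, time in s.
With the tool pointing down it reaches from about 0.35 to 0.9 m from the base axis. Payload 7.2 kg.
Tool frame: the origin (TCP) lies where the fingers leave the gripper's body, on its centre line; the fingertips stand 80 mm ahead of it and the grasp point (between the pads) lies 61 mm ahead of it; z points along the fingers, y is the line along which they close (so a half turn about z gives the same grasp; the last joint's range is limited). The gripper opens to 88 mm and grips with 3 to 60 N. Pads are 20 mm wide; open, the fingers measure 115 mm over their backs; the gripper's body (75 mm by 178 mm) begins 61 mm behind the grasp point.
Start: joints at [-80.627, 23.554, -0.728, 91.456, 0.321, 64.991, -4.71], TCP at [0.144, 0.608, 0.303] pointing down, gripper open.
Joint ranges: [-169.25, 169.25], [-16.82, 113.86], [-84.01, 82.57], [7.8, 145.47], [-59.2, 239.2], [7.22, 106.19], [-163.78, 163.78]. Speed limits (degrees/s): [136.94, 136.94, 172.46, 172.46, 180, 180, 180].

## Interface

Orientations are given as [roll, pitch, yaw] about the fixed x, y, z axes, in that order (R = Rz(yaw) Ry(pitch) Rx(roll)).
In Python, from station import manip, eyes gives the robot as it stands.
- The arm moves only by the shell command python3 -m jog 'ROWS' [FORCE]. ROWS is a JSON object of lists of equal length, an entry for each row: "delta_rot": the turn, a rotation vector about the world's x, y, z in rad, a list of three; "offset": the shift along the world's x, y, z in m, a list of three; "claw": the closure, from 0 (fully open) to 1 (shut). A call has 1 to 8 rows; each row is the pose to reach, as a shift and turn from the pose commanded when the call began; what a row does not reach only later rows make up. A row lasts 1/10 s, in which the tool goes at most 50 mm and 8.59 degrees, less where a joint would pass 70% of its speed; a pose out of reach is approached as far as the arm can. A call with a gripper value outside its range is refused whole. The fingers move at their own pace and stop on an object; FORCE is the grip in N (left out, the last holds). Time passes only in rows, so rows that repeat a pose let the fingers close. It gives the time, the measured TCP pose, the force, the opening and the grip force at its end, in the units of the state.
- manip.state(): the state, without advancing time (a new reading comes with each control period).
- eyes.get_image(name): name is "side" or "top"; returns a dict with "pixels" (400x640x3 uint8, red, green, blue), "depth" (400x640 float32, m along the optical axis (not along the pixel's ray), 0 where there is no reading), "K" (3x3 intrinsics, pixels), "cam_to_world" (4x4, takes a point from camera to world coordinates). Camera axes: x right, y down, z forward; pixel columns grow to the right and rows downward; lengths in m; the calibration is good to about 2 mm. A picture is of the moment at which its call begins.
- manip.job_done(): hands the job in; it is judged then, once.
The state is a dict: "time": time; "joints": joint angles; "joint_velocities": joint speeds; "tau": joint torques, N m; "tool_pos": TCP position; "orientation": TCP orientation; "force": force on the tool from outside, world axes, zero at the start; "ft_torque": the same for the moment, N m; "width": finger opening in m; "grasp_force": force on a finger pad.
Only numpy, scipy, OpenCV 4.12 (cv2) and the standard library are available. Lean on these libraries where they do the work, as an engineer would, in place of code of your own. Each camera call takes 0.05 s, during which the arm holds its last target. There are 200 camera calls.

## Task

Two Petri dishes stand on the tray of the small shaker. Take the longer of the two loose retaining bars and lay it across the two forked posts, over the dishes, black grip block up, so that it lies level down in both forks and sticks out about equally at both ends. Leave the dishes undisturbed and the shorter bar where it lies.

Things in the scene. Friction and masses are not known exactly. Their poses are not given: they have to be found in the camera images.
- long_bar: loose retaining bar, the longer, to be laid on: flat metal bar 200 mm long (its y), 16 mm wide (x), 10 thick; black grip block on the middle of its top, 50 long, 16 wide, 24 above the bar (34 high in all). Origin: centre of the underside, z up. 0.1 to 0.2 kg. Starts flat on the worktop, block up, left of the robot's centre line, roughly crosswise; which bar is nearer varies.
- short_bar: loose retaining bar, the shorter, leave it: flat metal bar 120 mm long (its y), 16 mm wide (x), 10 thick; black grip block on the middle of its top, 50 long, 16 wide, 24 above the bar (34 high in all). Origin: centre of the underside, z up. 0.1 to 0.2 kg. Starts flat on the worktop, block up, left of the robot's centre line, roughly crosswise; which bar is nearer varies.
- shaker: platform shaker, fixed: white housing 120 mm (x) by 206 mm (y), 36 mm high, knob on its -x face; above it a metal tray 100 by 196, top 48 above the worktop, lips 6 high. Forked posts stand on the tray at y = +80 and -80 mm. Origin: centre of the underside; y runs from post to post, z up. It stands to the right of the microscope; the bars lie to its left
- microscope: fixed microscope, about 0.4 m tall, about 0.40 m (x) by 0.23 m (y), its front edge near world x = 0.48 m, its middle near y = 0.16 m; stands between bars and shaker. Carry the bar round its front, at x below 0.40 m. Keep off it
- shaker_seat (a point): point midway between the posts at slot-floor height, 67 mm above the worktop; axes as the shaker's. The long bar's origin belongs here, its y along this y (either way round). Each post (mm): 12 thick along y, 44 wide, slot 26 wide in x running along y, prong tips 86 above the worktop, leaning outward as a lead-in. Inner faces of the posts 148 apart
- dish_left: clear lidded Petri dish, 62 mm diameter, 15 mm high, standing loose on the shaker tray on its +y side; origin: centre of underside. Its top is 63 mm above the worktop, 4 mm below the laid bar
- dish_right: the same kind of dish on the tray's -y side
There are look-alikes about, which are no part of the job. What is shaped like the dish_left but blue, brown or turquoise is not meant.

How it is judged:
By the outcome, as a careful person would: the job done as asked, in the order asked, and still so for the second after the job is handed in, with the robot touching nothing.
It also fails if it takes over 45 s, if anything falls off the work surface, if the arm or the gripper's body presses on something with over 40 N, if the wrist force passes 120 N, or if a joint passes its speed limit or range.

## Working session

There is one attempt and no reset: what is moved stays moved. The work goes in short steps, Python scripts to look and compute and a shell command to move; the robot and the scene stay as the last step left them, time stands still between calls to the robot, and variables do not carry over. Pictures are saved under pics/ and viewed, at most 10 in all, crops included, and the job is handed in when it is done.

```bash
mkdir -p pics; ls
cat > h.py <<'E'
import sys,numpy as np,cv2
from station import manip,eyes
def shot(n,f):
    d=eyes.get_image(n); cv2.imwrite('pics/'+f+'.png',d['pixels'][:,:,::-1]); np.savez('pics/'+f,**d); return d
def cloud(d):
    D=d['depth'];v,u=np.mgrid[:D.shape[0],:D.shape[1]];K=d['K']
    P=np.stack([(u-K[0,2])/K[0,0]*D,(v-K[1,2])/K[1,1]*D,D],-1)
    T=d['cam_to_world'];W=P@T[:3,:3].T+T[:3,3];W[D==0]=np.nan;return W
E
python3 - <<'E'
from h import *
for n in('top','side'): d=shot(n,n+'0');print(d['cam_to_world'].round(3),d['K'])
print(manip.state())
E
```

```text
pics
[[-0.008 -0.992  0.122  0.462]
 [-1.     0.01   0.013  0.064]
 [-0.014 -0.122 -0.992  1.076]
 [ 0.     0.     0.     1.   ]] [[374.90069749   0.         319.22716031]
 [  0.         374.90069749 198.82320423]
 [  0.           0.           1.        ]]
[[ 0.998  0.06  -0.034  0.629]
 [ 0.066 -0.678  0.732 -0.706]
 [ 0.021 -0.732 -0.681  0.777]
 [ 0.     0.     0.     1.   ]] [[408.17262726   0.         325.18133475]
 [  0.         408.17262726 196.32807878]
 [  0.           0.           1.        ]]
{'time': 0.1, 'joints': array([-80.62754185,  23.59575995,  -0.72746302,  91.49789054,
         0.3209052 ,  64.98934701,  -4.70850367]), 'joint_velocities': array([-0.07108157, -0.12727993, -0.0436537 , -0.09507152,  0.06553122,
        0.04024715,  0.03059381]), 'tau': array([ 2.51753998e-03, -5.89094889e+01,  6.43947367e-01, -2.91709810e+01,
       -5.37657039e-02,  1.46020009e-02,  3.83010308e-05]), 'tool_pos': array([0.14353131, 0.60796007, 0.30189936]), 'orientation': array([-1.79919270e+02,  6.08554052e-03,  1.66721777e+02]), 'force': array([-0.19163057,  0.00116835, -0.60718741]), 'ft_torque': array([ 0.01030051,  0.02812836, -0.01631739]), 'grasp_force': 0.0, 'width': 0.08787651758948456}
```

View pics/top0.png

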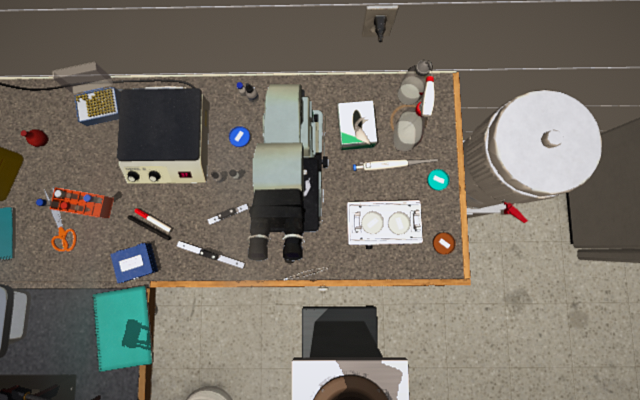

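View pics/side0.png

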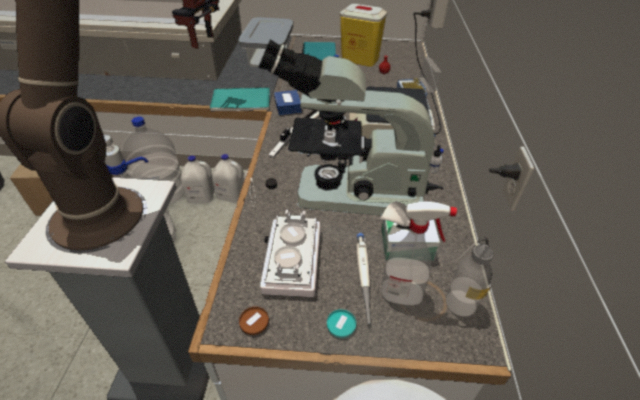

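Two candidate bars: A from (178,243) to (243,266), about 0.19 m long, and B from (208,221) to (248,207), about 0.12 m. A fits long_bar. The blue, turquoise and brown dishes are look-alikes, and the clear ones are on the shaker at (385,222). I'll confirm this in enlarged crops.

Run:
```python
from h import *
d=dict(np.load('pics/top0.npz'));p=d['pixels'][:,:,::-1]
a=cv2.resize(p[195:280,160:260],None,fx=6,fy=6,interpolation=cv2.INTER_CUBIC)
b=cv2.resize(p[190:255,335:435],None,fx=6,fy=6,interpolation=cv2.INTER_CUBIC)
cv2.imwrite('pics/cA.png',a);cv2.imwrite('pics/cB.png',b)
W=cloud(d)
def q(u,v):print((u,v),W[v,u].round(4))
for t in[(180,244),(241,265),(210,254),(195,248),(228,258),(228,214),(212,219),(245,208),(372,223),(399,223),(350,222),(420,222),(300,280),(150,250)]:q(*t)
# bar blob by height
for lo,hi,n in((.007,.014,'bar'),(.028,.040,'block')):
    m=((W[...,2]>lo)&(W[...,2]<hi)).astype('u1');m[:, :165]=0;m[:,252:]=0;m[:200]=0;m[280:]=0
    k,l,s,c=cv2.connectedComponentsWithStats(m)
    for i in range(1,k):
        if s[i,4]>15:
            r=cv2.minAreaRect(W[l==i][:,:2].astype('f4')*1000);print(n,s[i],W[l==i].mean(0).round(4),r)
```

```text
(180, 244) [0.4682 0.4753 0.0075]
(241, 265) [0.4082 0.2993 0.0114]
(210, 254) [0.4399 0.3816 0.0313]
(195, 248) [0.4566 0.4319 0.0078]
(228, 258) [0.428  0.3359 0.0132]
(228, 214) [0.5504 0.3337 0.0325]
(212, 219) [0.5383 0.3848 0.0107]
(245, 208) [0.569  0.2909 0.0104]
(372, 223) [ 0.5198 -0.064   0.0646]
(399, 223) [ 0.5194 -0.1373  0.0604]
(350, 222) [ 0.5242 -0.0062  0.0459]
(420, 222) [ 0.5224 -0.1973  0.0466]
(300, 280) [ 0.3646  0.1345 -0.0014]
(150, 250) [0.452  0.5566 0.0156]
bar [235 203  14  11  63] [0.5695 0.3019 0.0095] ((569.6083984375, 302.6968994140625), (16.25635528564453, 37.67945098876953), 21.303930282592773)
bar [208 216  14   8  52] [0.5379 0.38   0.0095] ((538.935302734375, 377.9424133300781), (15.56705379486084, 34.287376403808594), 19.88141441345215)
bar [165 224   7   8  28] [0.5141 0.5105 0.011 ] ((514.234130859375, 512.9878540039062), (21.686874389648438, 13.859723091125488), 61.61832809448242)
bar [165 234   6   6  22] [0.4894 0.5119 0.0101] ((488.76361083984375, 512.7796630859375), (14.48654556274414, 11.202228546142578), 62.87342071533203)
bar [177 241  26  12 122] [0.4603 0.448  0.0095] ((460.03314208984375, 447.61163330078125), (71.04487609863281, 16.026466369628906), 71.97526550292969)
bar [218 254  27  14 128] [0.4199 0.3289 0.0098] ((419.99322509765625, 328.9140625), (76.5123519897461, 15.079859733581543), 71.62735748291016)
block [217 207  18  12 101] [0.5541 0.3401 0.033 ] ((554.4912109375, 340.297119140625), (16.327104568481445, 49.78382873535156), 21.46855926513672)
block [199 249  19  11 105] [0.4397 0.3863 0.0334] ((439.9559326171875, 387.1979064941406), (49.31147766113281, 15.474977493286133), 72.36620330810547)
```

View pics/cA.png

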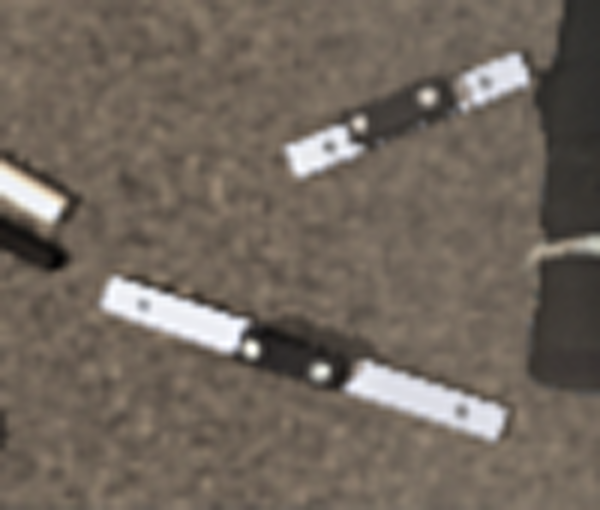

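View pics/cB.png

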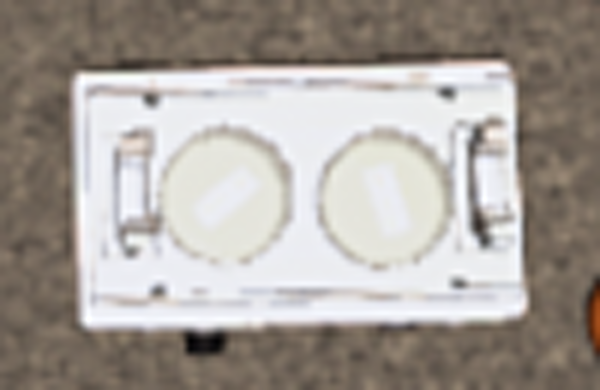

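The crop confirms it: A is the long bar, its block centred at about (210,254) in the full image, and B is shorter. The shaker holds two clear dishes at full-image (373,223) and (399,223), with posts near (357,222) and (417,220). Next I'll measure the shaker.

Run:
```python
from h import *
for n in('top','side'):
    W=cloud(dict(np.load(f'pics/{n}0.npz')))
    roi=(W[...,0]>.42)&(W[...,0]<.62)&(W[...,1]>-.24)&(W[...,1]<.06)
    for lo,hi in((.028,.06),(.042,.06),(.072,.095)):
        m=(roi&(W[...,2]>lo)&(W[...,2]<hi)).astype('u1')
        k,l,s,c=cv2.connectedComponentsWithStats(m)
        for i in range(1,k):
            if s[i,4]>5: print(n,lo,s[i],W[l==i].mean(0).round(4),[np.round(x,1) for x in cv2.minAreaRect(W[l==i][:,:2].astype('f4')*1000)])
```

```text
top 0.028 [ 347  200   76   46 2294] [ 0.5236 -0.0983  0.045 ] [array([ 523.6, -102.7]), array([123.2, 205.9]), np.float64(1.1)]
top 0.028 [393 214   6   7  14] [ 0.5362 -0.1293  0.0586] [array([ 536.7, -129.4]), array([ 8.6, 18.5]), np.float64(36.1)]
top 0.028 [370 216   5   4   8] [ 0.5347 -0.0647  0.0591] [array([534.3, -64.4]), array([ 5.7, 11.5]), np.float64(44.7)]
top 0.028 [380 218   2   6   8] [ 0.5277 -0.0878  0.0592] [array([526.7, -87.8]), array([ 2.8, 13.6]), np.float64(87.8)]
top 0.028 [399 218   5   3   8] [ 0.5306 -0.144   0.059 ] [array([ 531.1, -143.7]), array([11. ,  4.7]), np.float64(75.1)]
top 0.028 [364 221   7   4   8] [ 0.5213 -0.0506  0.0589] [array([522. , -51.1]), array([ 5.1, 18. ]), np.float64(17.8)]
top 0.028 [395 221   3   5   6] [ 0.5192 -0.13    0.0584] [array([ 519.6, -131. ]), array([6.1, 9.2]), np.float64(70.9)]
top 0.028 [366 225   8   6  13] [ 0.5088 -0.0592  0.0592] [array([508. , -57.6]), array([18.7, 13.6]), np.float64(89.9)]
top 0.042 [ 349  203   74   38 1710] [ 0.5255 -0.1003  0.0488] [array([ 525.3, -102.7]), array([100.2, 196.1]), np.float
[... 2858 characters left out ...]
 0.5314 -0.1249  0.0593] [array([ 531.4, -125.3]), array([4.6, 7.1]), np.float64(78.5)]
side 0.042 [282 264  14   5  33] [ 0.5286 -0.1641  0.0566] [array([ 528.5, -163.7]), array([28.8,  6.5]), np.float64(16.7)]
side 0.072 [285 210   6   7  27] [ 0.5081 -0.0233  0.0792] [array([507.9, -22.1]), array([13.2, 10. ]), np.float64(83.2)]
side 0.072 [301 211   5   7  24] [ 0.5452 -0.0228  0.08  ] [array([545. , -21.6]), array([ 9.9, 12.8]), np.float64(4.2)]
side 0.072 [276 263   6   8  39] [ 0.5102 -0.1829  0.0792] [array([ 510.1, -181.9]), array([10.3, 13. ]), np.float64(6.6)]
side 0.072 [294 264   5   8  32] [ 0.5473 -0.1824  0.0795] [array([ 547.2, -180.6]), array([ 8.7, 12.3]), np.float64(6.8)]
```

```bash
python3 -m jog '{"offset":[[0.03,-0.022,0],[0.06,-0.044,0],[0.09,-0.066,0],[0.12,-0.088,0],[0.15,-0.11,0],[0.18,-0.132,0],[0.21,-0.154,0],[0.24,-0.176,0]],"delta_rot":[[0,0,-0.13],[0,0,-0.26],[0,0,-0.39],[0,0,-0.52],[0,0,-0.65],[0,0,-0.78],[0,0,-0.91],[0,0,-1.04]],"claw":[0,0,0,0,0,0,0,0]}' 40
python3 -m jog '{"offset":[[0.02,-0.015,0],[0.04,-0.03,-0.02],[0.0565,-0.044,-0.05],[0.0565,-0.044,-0.08],[0.0565,-0.044,-0.1],[0.0565,-0.044,-0.1],[0.0565,-0.044,-0.1]],"delta_rot":[[0,0,-0.13],[0,0,-0.26],[0,0,-0.39],[0,0,-0.52],[0,0,-0.615],[0,0,-0.615],[0,0,-0.615]],"claw":[0,0,0,0,0,0,0]}'
python3 - <<'E'
from h import *
W=cloud(dict(np.load('pics/top0.npz')))
m=(W[...,1]>.0)&(W[...,1]<.29)&(W[...,2]>.05)&(W[...,0]>.3)&(W[...,0]<.9)
X=W[m];
for lo in np.arange(.05,.45,.05):
    s=X[(X[:,2]>lo)&(X[:,2]<lo+.05)]
    if len(s):print(lo.round(2),s[:,0].min().round(3),s[:,1].min().round(3),s[:,1].max().round(3))
E
```

```text
time: 0.9
tool_pos: [0.3845, 0.4311, 0.3024]
orientation: [-180.0, 0.0, 106.8]
force: [0.8, 0.5, -0.4]
width: 0.0878
grasp_force: 0.0
time: 1.6
tool_pos: [0.44, 0.3884, 0.2027]
orientation: [-180.0, 0.1, 72.1]
force: [-0.4, 0.2, 0.6]
width: 0.0875
grasp_force: 0.0
0.05 0.662 0.001 0.282
0.1 0.672 0.071 0.115
0.15 0.495 0.076 0.191
0.2 0.586 0.102 0.187
0.25 0.681 0.114 0.193
0.3 0.499 0.099 0.2
0.35 0.435 0.1 0.208
0.4 0.446 0.104 0.201
```

```bash
python3 -m jog '{"offset":[[0,0,-0.03],[0,0,-0.06],[0,0,-0.085],[0,0,-0.1],[0,0,-0.11],[0,0,-0.116],[0,0,-0.116]],"delta_rot":[[0,0,0],[0,0,0],[0,0,0],[0,0,0],[0,0,0],[0,0,0],[0,0,0]],"claw":[0,0,0,0,0,0,0]}' 40
python3 -m jog '{"offset":[[0,0,0],[0,0,0],[0,0,0],[0,0,0],[0,0,0],[0,0,0],[0,0,0],[0,0,0]],"delta_rot":[[0,0,0],[0,0,0],[0,0,0],[0,0,0],[0,0,0],[0,0,0],[0,0,0],[0,0,0]],"claw":[0.6,0.7,0.8,0.9,1,1,1,1]}' 40
```

```text
time: 2.3
tool_pos: [0.4403, 0.3884, 0.0868]
orientation: [180.0, -0.0, 71.9]
force: [0.3, 0.5, -0.5]
width: 0.0877
grasp_force: 0.0
time: 3.1
tool_pos: [0.4401, 0.3882, 0.0866]
orientation: [-180.0, 0.0, 71.9]
force: [0.2, -0.4, -0.3]
width: 0.0273
grasp_force: 0.0
```

```bash
python3 -m jog '{"offset":[[0,0,0],[0,0,0],[0,0,0],[0,0,0],[0,0,0],[0,0,0]],"delta_rot":[[0,0,0],[0,0,0],[0,0,0],[0,0,0],[0,0,0],[0,0,0]],"claw":[1,1,1,1,1,1]}' 40
python3 -m jog '{"offset":[[0,0,0.01],[0,0,0.03],[0,0,0.06],[0,0,0.09],[-0.01,0,0.11],[-0.04,0.0,0.12],[-0.07,0,0.12],[-0.09,0,0.12]],"delta_rot":[[0,0,0],[0,0,0],[0,0,0],[0,0,0],[0,0,0],[0,0,0],[0,0,0],[0,0,0]],"claw":[1,1,1,1,1,1,1,1]}' 40
```

```text
time: 3.7
tool_pos: [0.44, 0.3883, 0.0866]
orientation: [-180.0, 0.0, 71.9]
force: [0.1, 0.4, 0.1]
width: 0.0162
grasp_force: 40.0
time: 4.5
tool_pos: [0.3483, 0.3882, 0.2076]
orientation: [-180.0, -0.0, 71.9]
force: [0.1, 0.2, -1.6]
width: 0.0157
grasp_force: 40.0
```

```bash
python3 -m jog '{"offset":[[-0.005,-0.03,0],[-0.01,-0.06,0],[-0.01,-0.09,0],[-0.01,-0.12,0],[-0.01,-0.15,0],[-0.01,-0.18,0],[-0.01,-0.21,0],[-0.01,-0.24,0]],"delta_rot":[[0,0,0.02],[0,0,0.04],[0,0,0.06],[0,0,0.08],[0,0,0.1],[0,0,0.12],[0,0,0.14],[0,0,0.16]],"claw":[1,1,1,1,1,1,1,1]}' 40
python3 -m jog '{"offset":[[0,-0.03,0],[0,-0.06,0],[0,-0.09,0],[0,-0.12,0],[0,-0.15,0],[0,-0.18,0],[0,-0.21,0],[0,-0.25,0]],"delta_rot":[[0,0,0.02],[0,0,0.04],[0,0,0.06],[0,0,0.08],[0,0,0.1],[0,0,0.12],[0,0,0.14],[0,0,0.172]],"claw":[1,1,1,1,1,1,1,1]}' 40
python3 -m jog '{"offset":[[0.03,0,0],[0.06,0,0],[0.09,0,0],[0.12,0,0],[0.15,0,0],[0.175,0,0],[0.186,0,0],[0.186,0,0]],"delta_rot":[[0,0,0],[0,0,0],[0,0,0],[0,0,0],[0,0,0],[0,0,0],[0,0,0],[0,0,0]],"claw":[1,1,1,1,1,1,1,1]}' 40
```

```text
time: 5.3
tool_pos: [0.34, 0.147, 0.2072]
orientation: [180.0, -0.1, 81.1]
force: [0.0, -0.3, -1.8]
width: 0.0156
grasp_force: 40.0
time: 6.1
tool_pos: [0.34, -0.1024, 0.2072]
orientation: [179.9, -0.1, 91.0]
force: [1.0, 0.2, -1.4]
width: 0.0155
grasp_force: 40.0
time: 6.9
tool_pos: [0.5267, -0.1018, 0.2068]
orientation: [180.0, 0.0, 90.9]
force: [-0.1, 0.6, -1.1]
width: 0.0158
grasp_force: 40.0
```

Run:
```python
from h import *
P=[]
for n in('top','side'):
    d=shot(n,n+'1');W=cloud(d)
    for lo,hi in((.115,.137),(.074,.095)):
        m=((W[...,0]>.46)&(W[...,0]<.6)&(W[...,1]>-.24)&(W[...,1]<.05)&(W[...,2]>lo)&(W[...,2]<hi)).astype('u1')
        k,l,s,c=cv2.connectedComponentsWithStats(m)
        for i in range(1,k):
            if s[i,4]>6: print(n,lo,s[i],W[l==i].mean(0).round(4),W[l==i].min(0).round(3),W[l==i].max(0).round(3),[np.round(x,1) for x in cv2.minAreaRect(W[l==i][:,:2].astype('f4')*1000)])
    p=d['pixels'][:,:,::-1]; p=p[170:270,320:450] if n=='top' else p[150:290,220:380]
    P.append(cv2.resize(p,(400,int(400*p.shape[0]/p.shape[1])),interpolation=cv2.INTER_CUBIC))
h=max(x.shape[0] for x in P)
cv2.imwrite('pics/c1.png',np.hstack([cv2.copyMakeBorder(x,0,h-x.shape[0],0,0,0) for x in P]))
```

```text
top 0.115 [351 216  31   8 190] [ 0.5252 -0.0404  0.1288] [ 0.517 -0.079  0.12 ] [ 0.534 -0.003  0.134] [array([525.5, -40.7]), array([15.8, 75.6]), np.float64(1.1)]
top 0.074 [355 213   5   4  20] [ 0.5418 -0.0227  0.0811] [ 0.538 -0.028  0.075] [ 0.546 -0.017  0.086] [array([541.8, -22.7]), array([ 7.6, 11.3]), np.float64(0.6)]
top 0.074 [355 227   5   4  19] [ 0.5049 -0.0222  0.0818] [ 0.501 -0.028  0.074] [ 0.509 -0.017  0.086] [array([504.7, -22.2]), array([10.6,  8.2]), np.float64(89.5)]
side 0.115 [290 204   2   4   7] [ 0.5202 -0.0464  0.1278] [ 0.518 -0.052  0.127] [ 0.522 -0.04   0.129] [array([519.9, -45.7]), array([ 2.3, 11.8]), np.float64(7.9)]
side 0.115 [281 221  18  42 300] [ 0.5293 -0.1599  0.128 ] [ 0.52  -0.202  0.118] [ 0.544 -0.101  0.137] [array([ 529., -151.]), array([101.5,  22.1]), np.float64(85.2)]
side 0.115 [282 224   4   5  14] [ 0.5144 -0.1129  0.132 ] [ 0.511 -0.115  0.123] [ 0.517 -0.111  0.137] [array([ 514. , -112.9]), array([3.8, 6.7]), np.float64(83.5)]
side 0.074 [301 211   5   6  23] [ 0.5452 -0.0224  0.0801] [ 0.539 -0.029  0.074] [ 0.55  -0.015  0.085] [array([545.2, -21.5]), array([ 9.8, 14.6]), np.float64(6.5)]
side 0.074 [276 263   6   8  35] [ 0.5096 -0.1828  0.0799] [ 0.504 -0.188  0.074] [ 0.515 -0.175  0.087] [array([ 510.1, -181.4]), array([10.3, 13.3]), np.float64(8.1)]
side 0.074 [294 264   5   8  29] [ 0.5474 -0.1822  0.0804] [ 0.542 -0.187  0.074] [ 0.552 -0.174  0.085] [array([ 547.2, -180.4]), array([ 8.7, 13.7]), np.float64(7.1)]
```

View pics/c1.png

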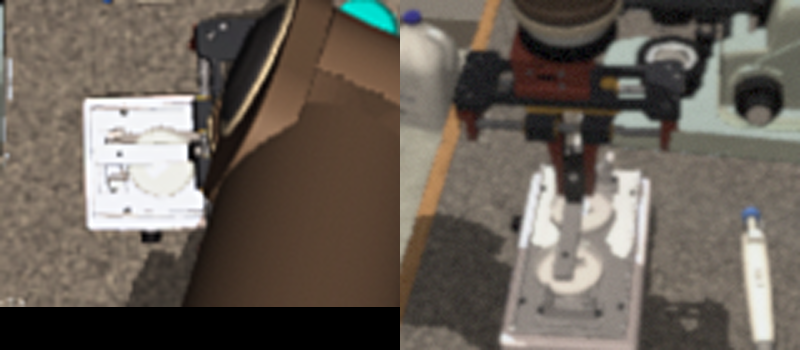

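Left half, top view: the bar runs along the slot axis about 1.5 mm too far +x, its +y end at crop (92,152). Right half, side view: the bar is level over the dishes, its -y end at crop (565,275). I'll shift -1 mm in x and lower it.

```bash
python3 -m jog '{"offset":[[-0.001,0,-0.01],[-0.001,0,-0.02],[-0.001,0,-0.028],[-0.001,0,-0.034],[-0.001,0,-0.038],[-0.001,0,-0.042],[-0.001,0,-0.046],[-0.001,0,-0.046]],"delta_rot":[[0,0,0.002],[0,0,0.002],[0,0,0.002],[0,0,0.002],[0,0,0.002],[0,0,0.002],[0,0,0.002],[0,0,0.002]],"claw":[1,1,1,1,1,1,1,1]}' 40
python3 -m jog '{"offset":[[0,0,-0.002],[0,0,-0.004],[0,0,-0.005],[0,0,-0.006],[0,0,-0.006]],"delta_rot":[[0,0,0],[0,0,0],[0,0,0],[0,0,0],[0,0,0]],"claw":[1,1,1,1,1]}' 40
```

```text
time: 7.8
tool_pos: [0.5249, -0.1017, 0.1602]
orientation: [-180.0, 0.0, 91.0]
force: [0.3, -0.0, -1.7]
width: 0.0159
grasp_force: 40.0
time: 8.3
tool_pos: [0.5251, -0.1017, 0.1546]
orientation: [-180.0, -0.0, 91.0]
force: [0.3, 0.2, -1.6]
width: 0.0158
grasp_force: 40.0
```

```bash
python3 -m jog '{"offset":[[0,0,-0.0005],[0,0,-0.001],[0,0,-0.001]],"delta_rot":[[0,0,0],[0,0,0],[0,0,0]],"claw":[1,1,1]}' 40
python3 -m jog '{"offset":[[0,0,-0.0005],[0,0,-0.001],[0,0,-0.001]],"delta_rot":[[0,0,0],[0,0,0],[0,0,0]],"claw":[1,1,1]}' 40
```

```text
time: 8.6
tool_pos: [0.5251, -0.1017, 0.1537]
orientation: [180.0, 0.0, 91.0]
force: [-0.6, 0.6, -2.6]
width: 0.016
grasp_force: 40.0
time: 8.9
tool_pos: [0.5251, -0.1018, 0.1536]
orientation: [180.0, -0.0, 91.0]
force: [-3.7, 1.7, 10.4]
width: 0.0157
grasp_force: 40.0
```

```bash
python3 -m jog '{"offset":[[0,0,0.0005],[0,0,0.0005],[0,0,0.0005],[0,0,0.0005],[0,0,0.0005],[0,0,0.0005],[0,0,0.0005],[0,0,0.0005]],"delta_rot":[[0,0,0],[0,0,0],[0,0,0],[0,0,0],[0,0,0],[0,0,0],[0,0,0],[0,0,0]],"claw":[0.8,0.75,0.7,0.65,0.6,0.6,0.6,0.6]}' 10
python3 -m jog '{"offset":[[0,0,0.005],[0,0,0.015],[0,0,0.03],[0,0,0.06],[0,0,0.09],[0,0,0.12],[-0.03,0,0.14],[-0.06,0,0.14]],"delta_rot":[[0,0,0],[0,0,0],[0,0,0],[0,0,0],[0,0,0],[0,0,0],[0,0,0],[0,0,0]],"claw":[0.6,0.6,0.6,0.6,0.6,0.6,0.6,0.6]}' 10
python3 -m jog '{"offset":[[-0.03,0,0],[-0.06,0,0],[-0.09,0,0],[-0.11,0,0],[-0.11,-0.04,0],[-0.11,-0.08,0],[-0.11,-0.12,0],[-0.11,-0.12,0]],"delta_rot":[[0,0,0],[0,0,0],[0,0,0],[0,0,0],[0,0,0],[0,0,0],[0,0,0],[0,0,0]],"claw":[0.6,0.6,0.6,0.6,0.6,0.6,0.6,0.6]}' 10
python3 - <<'E'
from h import *
P=[]
for n in('top','side'):
    d=shot(n,n+'2');W=cloud(d)
    m=((W[...,0]>.46)&(W[...,0]<.6)&(W[...,1]>-.24)&(W[...,1]<.05)&(W[...,2]>.07)&(W[...,2]<.12)).astype('u1')
    k,l,s,c=cv2.connectedComponentsWithStats(m)
    for i in range(1,k):
        if s[i,4]>6: print(n,s[i],W[l==i].mean(0).round(4),W[l==i].min(0).round(3),W[l==i].max(0).round(3))
    for y in np.arange(-.21,.02,.01):
        if n=='top':
            q=W[(abs(W[...,1]-y)<.004)&(abs(W[...,0]-.525)<.006)]
            if len(q):print(y.round(2),np.median(q[:,2]).round(4),end=' ')
    p=d['pixels'][:,:,::-1]; p=p[190:255,335:435] if n=='top' else p[190:310,230:350]
    P.append(cv2.resize(p,(400,int(400*p.shape[0]/p.shape[1])),interpolation=cv2.INTER_CUBIC))
h=max(x.shape[0] for x in P)
cv2.imwrite('pics/c2.png',np.hstack([cv2.copyMakeBorder(x,0,h-x.shape[0],0,0,0) for x in P]))
E
```

```text
time: 9.7
tool_pos: [0.5251, -0.1017, 0.1531]
orientation: [180.0, 0.0, 91.0]
force: [-0.2, 0.1, -0.3]
width: 0.0349
grasp_force: 0.0
time: 10.5
tool_pos: [0.4658, -0.1027, 0.2964]
orientation: [179.7, 0.0, 91.0]
force: [-1.2, 0.4, 0.3]
width: 0.0349
grasp_force: 0.0
time: 11.3
tool_pos: [0.3546, -0.2263, 0.2946]
orientation: [179.9, 0.1, 90.7]
force: [0.4, -0.0, 0.1]
width: 0.0347
grasp_force: 0.0
top [350 211  75  14 488] [ 0.5253 -0.1062  0.0819] [ 0.516 -0.202  0.07 ] [ 0.55  -0.004  0.106]
top [355 213   5   4  20] [ 0.5418 -0.0228  0.0808] [ 0.538 -0.028  0.074] [ 0.546 -0.017  0.087]
top [415 225   6   4  22] [ 0.5087 -0.1818  0.0801] [ 0.504 -0.189  0.07 ] [ 0.513 -0.177  0.086]
top [355 226   5   5  20] [ 0.5052 -0.0223  0.081 ] [ 0.501 -0.028  0.072] [ 0.512 -0.017  0.089]
-0.2 0.0747 -0.19 0.0757 -0.18 0.0745 -0.17 0.0754 -0.16 0.0759 -0.15 0.0758 -0.14 0.0756 -0.13 0.0752 -0.12 0.0996 -0.11 0.1006 -0.1 0.0996 -0.09 0.1 -0.08 0.0996 -0.07 0.0753 -0.06 0.0776 -0.05 0.0761 -0.04 0.0764 -0.03 0.0762 -0.02 0.0758 -0.01 0.0756 0.0 0.0192 0.01 0.0003 side [283 209  17  68 527] [ 0.5279 -0.1149  0.082 ] [ 0.518 -0.202  0.07 ] [ 0.537 -0.003  0.102]
side [285 210   6   8  29] [ 0.508  -0.0234  0.0785] [ 0.503 -0.028  0.07 ] [ 0.513 -0.016  0.085]
side [301 211   5   8  29] [ 0.5449 -0.0234  0.0785] [ 0.54  -0.028  0.07 ] [ 0.55  -0.016  0.085]
side [276 263   6   9  39] [ 0.5102 -0.1832  0.0789] [ 0.504 -0.189  0.07 ] [ 0.516 -0.176  0.085]
side [294 264   5   9  34] [ 0.5473 -0.1829  0.0786] [ 0.542 -0.188  0.071] [ 0.552 -0.174  0.085]
```

View pics/c2.png

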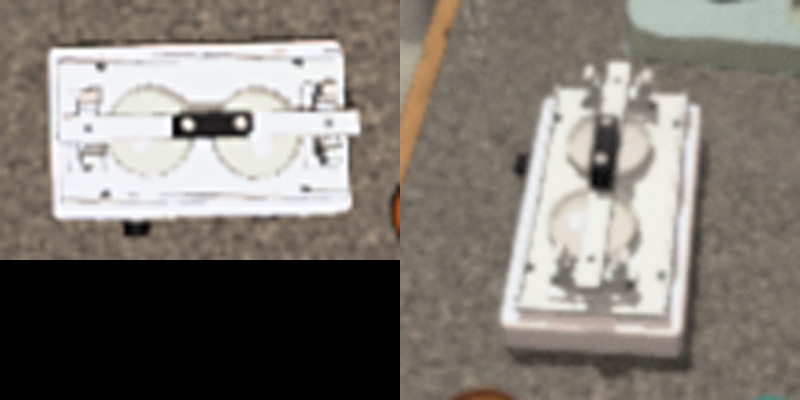

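The bar lies in both forks from crop (62,127) to (358,122). Its top is level at about 0.076 m along its length, and its ends at y = -0.202 and -0.003 are even about the seat. The dishes look undisturbed.

```bash
python3 -c "
from station import manip
print(manip.job_done())"
```

```text
the job is handed in; nothing more can be done
None
```

The long bar lies level in both forks over the dishes, block up and sticking out evenly at both ends. The dishes look undisturbed, the short bar was not touched, and the job was handed in at about 11.5 s.

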